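# Close and lock the pressure cooker, then point out its pressure pin

### The arm

A 6-joint arm with a two-finger parallel gripper is mounted at the origin on a cart in front of the work surface, level with it; the furniture and walls round the work are solid. World frame = base frame: x ahead of the robot, y to its left, z up, the work surface at z = 0. Lengths are in m, angles in rad, forces in N, time in s.
With the tool pointing down it reaches from about 0.35 to 0.725 m from the base axis. Payload 6 kg.
Tool frame: the origin (TCP) lies between the finger pads, 19 mm behind the fingertips; this is the grasp point; z points along the fingers, y is the line along which they close (so a half turn about z gives the same grasp; the last joint's range is limited). The gripper opens to 85 mm and grips with 20 to 120 N. Pads are 22 mm wide; open, the fingers measure 114 mm over their backs; the gripper's body (76 mm by 85 mm) begins 54 mm behind the grasp point. The pads swing forward as they close: fully open they stand 13 mm farther back than shut.
Start: joints at [-0.806, 0.04, 0.085, 0, -1.615, -0.334], TCP at [0.251, -0.545, 0.25] pointing down, gripper open.
Joint ranges: [-2.56, 2.56], [-1.29, 2.01], [-1.08, 1.49], [-3.29, 1.98], [-2.81, -0.18], [-2.99, 2.99]. Speed limits (rad/s): [2.57, 2.57, 3.01, 3.14, 3.14, 3.14].

### API

Orientations are given as a rotation vector (axis times angle).
In Python, from workcell import arm, jaws, solver, cams, sign_off, current_time, current_joints, current_joint_vel, current_joint_efforts, current_tool_pos, current_tool_rot, current_force, current_torque, current_opening, current_grasp_force gives the robot as it stands. Calls block until the motion is done:
- arm.move_pose(position, orientation): joint-space move of the TCP to a pose.
- arm.servo_line(position, rot=None, velocity=0.15, contact_N=None): straight line of the TCP; rot=None keeps the orientation; velocity is the mean speed in m/s. With contact_N (N) it stops when the force on the tool has changed by that much, and returns True; else False.
- arm.move_joints(angles): joint-space move.
- jaws.set_gripper(opening): opening from 0.0 (shut) to 1.0 (fully open); the grip force is fixed at half the most; returns when the fingers have stopped.
- arm.wait(seconds).
- solver.inverse_kinematics(position, orientation): joint angles nearest the present ones, or None.
- cams.camera(name): name is "scene" or "top" or "wrist"; returns the picture (420x560x3 uint8, blue, green, red); there is no depth.
- cams.get_calibration(name): a dict with "K" (3x3 intrinsics, pixels), "rvec" (rotation vector, rad) and "tvec" (3), from world to camera coordinates, as OpenCV has them; the wrist camera has in their place "hand_eye" (4x4, takes a point from camera to tool coordinates, whose origin is the TCP and whose axes are the flange's). Camera axes: x right, y down, z forward; pixel columns grow to the right and rows downward; lengths in m; the calibration is good to about 2 mm. A picture is of the moment at which its call begins: read the wrist's pose just before it. get_calibration takes no time and is no camera call.
A pose or a line that the arm cannot do raises arm.PlanningError and nothing moves.
- sign_off(): hands the job in; it is judged then, once.
Readings, each from a call of its own:
- current_time(): time.
- current_joints(): joint angles.
- current_joint_vel(): joint speeds.
- current_joint_efforts(): joint torques, N m.
- current_tool_pos(): TCP position.
- current_tool_rot(): TCP orientation.
- current_force(): force on the tool from outside, world axes, zero at the start.
- current_torque(): the same for the moment, N m.
- current_opening(): opening from 0.0 (shut) to 1.0 (fully open).
- current_grasp_force(): force on a finger pad.
Only numpy, scipy, OpenCV 4.12 (cv2) and the standard library are available. Lean on these libraries where they do the work, as an engineer would, in place of code of your own. Each camera call takes 0.05 s, during which the arm holds its last target. There are 200 camera calls.

### The job

Make the pressure cooker ready for the gas: with the fingertips push its lid handle round until it lies in line over the pot handle, at its stop, then push the slide lock on top of the lid handle fully home towards the lid. Then show the cook which pin to watch: point straight down at the slim pressure indicator pin on the lid, fingertips a finger's breadth or two above it and never touching it, and stay there for two seconds. Lift nothing and leave the cooker and the other things where they stand.

Things in the scene. Friction and masses are not known exactly. Their poses are not given: they have to be found in the camera images.
- pressure_cooker: Steel pressure cooker, 190 mm across, standing loose on a grate (2.4 to 3.5 kg; 5 N sideways does not shift it). Origin: centre of its underside, z up; -x points along the fixed black pot handle, 100 to 256 mm from the pot's axis, 30 mm wide, 110 to 130 mm above the origin. Loop handle at +x. The lid (203 mm across, its top 156 to 161 mm above the origin) turns about the pot's upright axis.
- cooker_lid (a joint): Angle of the lid about the pot's upright axis, rad: 0 = closed, lid handle exactly over the pot handle, against a stop; grows as the lid is turned clockwise seen from above (to 0.9), so closing is counterclockwise. Starts at 0.34 to 0.60. Stiff (about 0.2 N m, some 1.3 N at the handle); it stays where it is left.
- lid_handle (a point): Point in the black lid handle, on its middle line, 200 mm from the lid's axis, 158 mm above the cooker's underside. Frame turns with the lid: x along the handle to the lid's axis, y sideways (the handle moves to -y when closing), z up. The handle is a straight bar 28 mm wide, 145 to 171 mm above the underside, 100 to 252 mm from the axis; its underside is 15 mm above the pot handle.
- cooker_lock (a joint): Slide lock on the lid handle, m: 0 = open, drawn back; 0.016 = fully home (locked), against a stop; grows as the slide is pushed along the handle towards the lid. Starts at 0 to 0.003; needs about 1.3 N and stays where it is left.
- lock_thumb (a point): Centre of the lock's grey ribbed thumb piece, a block 18 mm long along the handle, 16 mm wide, standing 12 mm up from the flat top of the lid handle; the point is 6 mm above that top and, with the slide open, 168 mm from the lid's axis. Axes as lid_handle. Behind it (away from the lid) the handle's top is bare for 70 mm.
- indicator: Pressure indicator on the lid: black round collar 22 mm across, 9 mm high, with a slim steel pin 8 mm thick standing 9 mm out of it. Origin: centre of the collar's underside, 58 mm from the lid's axis. Not to be touched. Do not mistake for it the big ribbed valve knob in the lid's middle (40 mm across, 11 mm higher than the pin) or the low plain nut (19 mm) on the other side of the handle's line.
- indicator_top (a point): Top of the indicator's pin, 18 mm above the collar's underside and 174 mm above the cooker's underside. Axes as lid_handle.
- milk_pan: Small open steel pan, 110 mm across, 75 mm high, with two loop handles (178 mm over them), on the grate beside the cooker; bystander. Origin: centre of its underside.
- tray: Low brown wooden tray, 210 x 236 x 16 mm, on the back right grate; bystander. Origin: centre of its underside.
- salt: Shaker of clear glass with a rounded steel cap, 44 mm across, 90 mm high, standing in the tray; bystander. Origin: centre of its underside.
- pepper: A second, equal shaker (44 mm across, 90 mm high) next to the first in the tray; bystander. Origin: centre of its underside.
- honey: Squat glass jar with a wide screw cap, 64 mm across, 87 mm high, in the tray; bystander. Origin: centre of its underside.
- peeler: Peeler with a black handle, 170 x 25 x 18 mm, lying in the tray; bystander. Origin: centre of its underside.

How it is judged:
On the way, in this order (a step that is already met when the one before it is completed fails the run):
1. the lid is turned closed, its handle in line over the pot handle (within 0.04 rad), the lock still open (value of joint cooker_lid below 0.04 rad and value of joint cooker_lock below 0.01 m), for 0.2 s.
2. the slide lock is home (0.0135 m or more), the lid still closed (value of joint cooker_lock above 0.0135 m and value of joint cooker_lid below 0.04 rad), for 0.2 s.
3. the tool point stays over the indicator's pin, within 12 mm sideways and 20 to 75 mm above its top (the fingertips are 19 mm beyond the tool point), for 1.5 s (all of step 2 and horizontal distance between the grasp point and indicator_top below 0.012 m and z of the grasp point in the frame of indicator_top between 0.02 and 0.075 m), for 1.5 s.
At the end, for the whole second after the job is handed in: the lid is closed within 0.04 rad, the slide lock is 0.0135 m or more home, the cooker stands upright and at rest within 15 mm of its start, and each other thing within 20 mm of its start (all of step 2 and distance of pressure_cooker from where it was at the start of the episode below 0.015 m and angle between pressure_cooker's own z axis and vertical below 0.05 rad and linear speed of pressure_cooker below 0.02 m/s and distance of each of milk_pan, tray, salt, pepper, honey, peeler from where it was at the start of the episode below 0.02 m); the robot touches nothing.
It fails at once if the cooker is lifted by 8 mm or tipped by 0.08 rad (height (world z) of pressure_cooker above 0.008 m or angle between pressure_cooker's own z axis and vertical above 0.08 rad).
It fails at once if the cooker is pushed 15 mm off its place (distance of pressure_cooker from where it was at the start of the episode above 0.015 m).
It fails at once if the indicator is touched (contact force between any of the fingers, the arm and indicator above 0.3 N).
It fails at once if another thing on the range is moved by 20 mm (distance of any of milk_pan, tray, salt, pepper, honey, peeler from where it was at the start of the episode above 0.02 m).
It also fails if it takes over 64 s, if anything falls off the work surface, if the arm or the gripper's body presses on something with over 40 N, if the wrist force passes 120 N, or if a joint passes its speed limit or range.

## Working session

There is one attempt and no reset: what is moved stays moved. The work goes in short steps, each a Python script; the robot and the scene stay as the last script left them, time stands still between calls to the robot, and variables do not carry over. Pictures are saved under pics/ and viewed, at most 12 in all, crops included, and the job is handed in when it is done.

```bash
mkdir -p pics; ls
python3 - <<'E'
from workcell import *
import cv2
for n in("top","scene"):
    cv2.imwrite(f"pics/{n}0.png",cams.camera(n)); c=cams.get_calibration(n); print(n,c)
print(cams.get_calibration("wrist"),current_time(),current_tool_rot())
E
```

```text
pics
top {'K': array([[517.76026849,   0.        , 278.32534037],
       [  0.        , 517.76026849, 199.02893805],
       [  0.        ,   0.        ,   1.        ]]), 'rvec': array([ 2.12084542, -2.15874161,  0.15222562]), 'tvec': array([-0.21179358,  0.5617701 ,  1.13023721])}
scene {'K': array([[458.39019992,   0.        , 275.44954615],
       [  0.        , 458.39019992, 208.60393113],
       [  0.        ,   0.        ,   1.        ]]), 'rvec': array([ 1.11265312, -2.43304727,  0.93393775]), 'tvec': array([0.18229933, 0.52853802, 0.54220724])}
{'K': array([[311.40502051,   0.        , 275.9558718 ],
       [  0.        , 311.40502051, 207.01417396],
       [  0.        ,   0.        ,   1.        ]]), 'hand_eye': array([[ 1.73858951e-04, -9.51010316e-01, -3.09159099e-01,
         7.90555039e-02],
       [ 9.99999946e-01,  7.92741402e-05,  3.18504022e-04,
        -1.35482098e-03],
       [-2.78392289e-04, -3.09159138e-01,  9.51010279e-01,
        -1.23219481e-01],
       [ 0.00000000e+00,  0.00000000e+00,  0.00000000e+00,
         1.00000000e+00]])} 0.1 [ 6.71431805e-01 -3.06853245e+00 -2.40455013e-03]
```

View pics/top0.png

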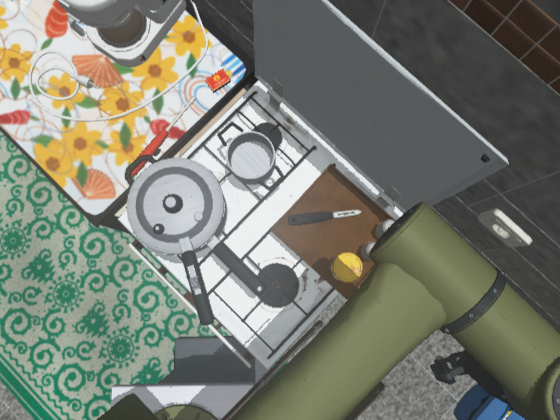

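View pics/scene0.png

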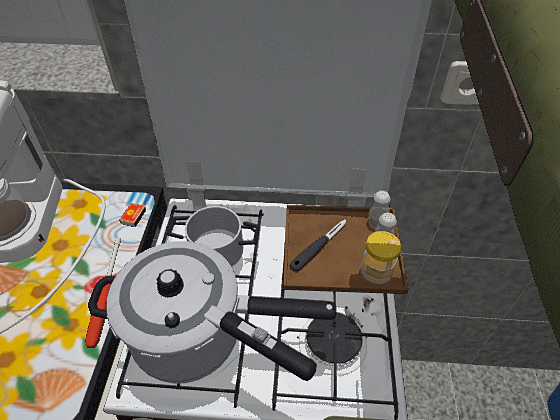

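The top view shows the lid knob at about (172,204), the black indicator collar at (158,229), the nut at (198,215), the lid handle running (185,240)→(207,322) and the pot handle (220,250)→(270,285). The scene view agrees: knob (169,281), indicator (172,320), handle end (312,372).

```bash
cat > h.py <<'E'
from workcell import *
import numpy as np, cv2
from scipy.spatial.transform import Rotation as R
def cal(n,pose=None):
    c=cams.get_calibration(n)
    if n!="wrist":
        r=R.from_rotvec(c["rvec"]).as_matrix(); return c["K"],r.T,-r.T@c["tvec"]
    p,q=pose; T=c["hand_eye"]; r=R.from_rotvec(q).as_matrix()
    return c["K"],r@T[:3,:3],r@T[:3,3]+np.array(p)
def ray(n,px,z,pose=None):
    K,r,o=cal(n,pose); px=np.atleast_2d(px).astype(float)
    d=np.c_[px,np.ones(len(px))]@np.linalg.inv(K).T@r.T
    return o+d*((z-o[2])/d[:,2])[:,None]
E
python3 - <<'E'
from h import *
for n in("top","scene"):
    im=cv2.imread(f"pics/{n}0.png"); m=(im.max(2)<62).astype(np.uint8)
    k,l,st,ce=cv2.connectedComponentsWithStats(m)
    for i in range(1,k):
        x,y,w,h,a=st[i]
        if a>35 and 100<x+w/2<340 and 180<y+h/2<400:
            c,_=cv2.findContours((l==i).astype(np.uint8),0,1); print(n,st[i],ce[i].round(1),[np.round(v,1) for v in cv2.minAreaRect(c[0])],
              ray(n,ce[i],.165)[0].round(3))
im=cv2.imread("pics/top0.png");a=cv2.resize(im[150:340,110:310],None,fx=4,fy=4,interpolation=2)[:600,:800]
a=cv2.resize(im[180:330,110:310],None,fx=4,fy=4,interpolation=2)
cv2.imwrite("pics/topc.png",a)
# lid edge
g=cv2.cvtColor(im,cv2.COLOR_BGR2GRAY)
print(cv2.HoughCircles(g,cv2.HOUGH_GRADIENT,1,30,param1=100,param2=25,minRadius=42,maxRadius=58))
E
```

```text
scene [  77  171   90   84 1570] [135. 202.] [array([131. , 198.5]), array([101.5,  62.6]), np.float64(50.7)] [ 0.722 -0.054  0.165]
scene [206 192  98  13 228] [253.  199.2] [array([254.7, 196.3]), array([97.2, 10.4]), np.float64(3.0)] [ 0.59  -0.216  0.165]
scene [304 195  12   9  46] [309.9 197.8] [array([309.5, 199. ]), array([ 8., 11.]), np.float64(90.0)] [ 0.526 -0.294  0.165]
scene [162 205  34  38 323] [174.7 223. ] [array([178.2, 226.4]), array([22.9, 39.4]), np.float64(17.4)] [ 0.634 -0.08   0.165]
scene [287 206  83   8 289] [326.6 208.7] [array([328. , 209.5]), array([ 7., 82.]), np.float64(90.0)] [ 0.488 -0.298  0.165]
scene [134 208  12  19  62] [139.4 217.1] [array([139.7, 216.8]), array([ 3.1, 20.5]), np.float64(33.7)] [ 0.686 -0.041  0.165]
scene [ 116  210  293  210 7595] [295. 333.] [array([264.4, 309.8]), array([283.1, 198.5]), np.float64(4.4)] [ 0.35  -0.098  0.165]
scene [290 235  39  37 205] [310.5 255.5] [array([309.3, 254.4]), array([10.4, 48.4]), np.float64(49.5)] [ 0.433 -0.207  0.165]
scene [157 269  26  28 417] [170.  285.6] [array([169.5, 282.5]), array([27., 25.]), np.float64(90.0)] [ 0.532 -0.007  0.165]
scene [ 88 275  27  45 437] [ 98.5 297.5] [array([100.2, 295.7]), array([22.1, 44. ]), np.float64(8.1)] [0.584 0.084 0.165]
scene [165 313  15  16 147] [172.  321.2] [array([172. , 320.5]), array([15., 14.]), np.float64(90.0)] [0.479 0.022 0.165]
[[[173.5 204.5  48.6]
  [ 72.5 358.5  56.3]
  [267.5 306.5  56.3]
  [103.5 285.5  46.3]
  [ 73.5  76.5  46.3]
  [328.5 211.5  57.4]]]
```

View pics/topc.png

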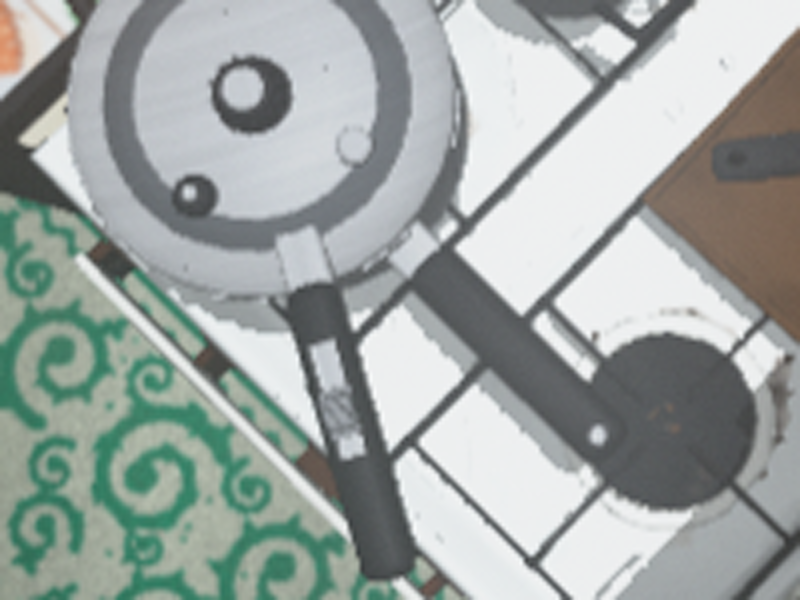

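The crop shows knob cap at (243,88), indicator pin top (190,192), nut (354,145), lid handle centre line (312,288)→(385,575), thumb piece about (340,410), and pot handle (432,268)→(615,447), in crop pixels (4x, offset 110,180).

Run:
```python
from h import *
t=lambda x,y:(110+x/4-.4,180+y/4-.4)
P=lambda n,p,z:ray(n,p,z)[0]
cap=P("top",t(243,88),.185);pin=P("top",t(190,192),.174);nut=P("top",t(354,145),.165)
h0=P("top",t(312,288),.171);h1=P("top",t(387,577),.171);p0=P("top",t(432,268),.13);p1=P("top",t(617,449),.13)
for n,v in dict(cap=cap,pin=pin,nut=nut,h0=h0,h1=h1,p0=p0,p1=p1).items():print(n,v.round(4))
# intersect
u=(h1-h0)[:2];v=(p1-p0)[:2]
s=np.linalg.solve(np.c_[u,-v],(p0-h0)[:2]);print("int",h0[:2]+s[0]*u)
a=lambda v:np.arctan2(v[1],v[0])
print("dirs",a(u),a(v), a((h1-cap)[:2]),a((p1-cap)[:2]))
for q in(pin,nut,h0,h1,p0,p1):print(np.linalg.norm((q-cap)[:2]).round(4))
# lid ring dark band & lid edge from top; scene checks
print("scene cap",P("scene",(169.5,274),.185),"pin",P("scene",(171.5,315),.174),"collar",P("scene",(172,320.5),.165),"end",P("scene",(303,374),.171))
im=cv2.imread("pics/top0.png");g=cv2.cvtColor(im,6)
m=((g>95)&(g<150)&(np.ptp(im,axis=2)<25)).astype(np.uint8)
yy,xx=np.mgrid[:420,:560];r=np.hypot(xx-173,yy-203);m[(r>43)|(r<22)]=0
ys,xs=np.nonzero(m);w=ray("top",np.c_[xs,ys],.158)[:,:2];
A=np.c_[2*w,np.ones(len(w))];s=np.linalg.lstsq(A,(w**2).sum(1),rcond=None)[0];print("ring",s[:2],np.sqrt(s[2]+s[:2]@s[:2]),len(w))
s=cal("top");print("cam",s[2])
```

```text
cap [ 0.535  -0.0084  0.185 ]
pin [0.4848 0.0197 0.174 ]
nut [ 0.5079 -0.0604  0.165 ]
h0 [ 0.4363 -0.041   0.171 ]
h1 [ 0.2959 -0.0787  0.171 ]
p0 [ 0.4476 -0.0954  0.13  ]
p1 [ 0.3541 -0.1896  0.13  ]
int [ 0.52528006 -0.01707804]
dirs -2.8790036257299074 -2.3522880053238215 -2.8554253154553004 -2.3552862790181863
0.0575
0.0586
0.104
0.2492
0.1233
0.256
scene cap [ 0.53668492 -0.01358853  0.185     ] pin [0.48249489 0.01904887 0.174     ] collar [0.47982456 0.02172562 0.165     ] end [ 0.29839188 -0.0650969   0.171     ]
ring [ 0.53435928 -0.00904977] 0.0707382421276495 1624
cam [ 0.38292448 -0.22936457  1.1994328 ]
```

```bash
cat >> h.py <<'E'
AX=np.array([.5345,-.009]); CL=-2.354
def tool(phi,s=1):   # x along closing tangent, z down
    x=s*np.array([-np.sin(phi),np.cos(phi),0]); z=np.array([0,0,-1.])
    return R.from_matrix(np.c_[x,np.cross(z,x),z]).as_rotvec()
def at(phi,r,off,z): # off>0: along closing direction
    return np.r_[AX+r*np.array([np.cos(phi),np.sin(phi)])+off*np.array([-np.sin(phi),np.cos(phi)]),z]
def wrist(name):
    pose=(np.array(current_tool_pos()),np.array(current_tool_rot())); im=cams.camera("wrist")
    cv2.imwrite(f"pics/{name}.png",im); np.save(f"pics/{name}.npy",np.array(pose)); return im
E
python3 - <<'E'
from h import *
print(current_force())
for s in(1,-1):
    for p,r,o,z in((-2.855,.175,-.045,.3),(-2.855,.175,-.045,.169),(CL,.175,-.025,.169),(CL,.2,0,.195)):
        q=solver.inverse_kinematics(at(p,r,o,z),tool(p,s));print(s,None if q is None else np.round(q,2))
E
```

```text
[-0.03729934 -0.63329461 -0.0095462 ]
1 [ 0.54 -0.63 -0.35  0.   -1.85 -0.26]
1 [ 0.54 -0.69 -0.63  0.   -1.64 -0.26]
1 [ 0.21 -0.5  -0.51  0.   -1.56  0.57]
1 [ 0.12 -0.46 -0.44  0.   -1.59  0.67]
-1 [ 0.54 -0.63 -0.35  0.   -1.85  2.88]
-1 [ 0.54 -0.69 -0.63  0.   -1.64  2.88]
-1 [ 0.21 -0.5  -0.51  0.   -1.56 -2.57]
-1 [ 0.12 -0.46 -0.44  0.   -1.59 -2.47]
```

Run:
```python
from h import *
jaws.set_gripper(0.0)
arm.move_pose(at(-2.75,.18,-.03,.33),tool(-2.75)); 
wrist("w0"); print(current_time(),current_tool_pos(),current_force())
```

```text
2.775 [ 0.35677861 -0.05040869  0.32984953] [ 0.03716018  0.64694471 -0.72707203]
```

View pics/w0.png

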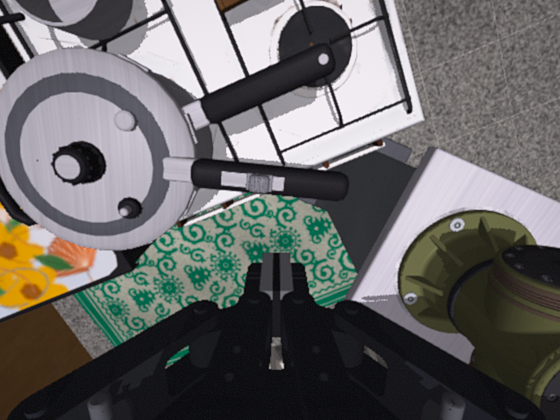

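Wrist view: knob cap (67,165), indicator pin top (124,207), nut (126,120), lid handle (193,172)→(348,187), thumb (260,182), pot handle (204,110)→(331,60).

Run:
```python
from h import *
po=np.load("pics/w0.npy")
P=lambda p,z:ray("wrist",p,z,po)[0][:2]
D=dict(cap=P((67,165),.185),pin=P((124,207),.174),h0=P((193,172),.171),h1=P((348,187),.171),thumb=P((260,182.5),.183),p0=P((204,111),.13),p1=P((331,60),.13))
for k,v in D.items():
    d=v-AX;print(k,v.round(4),"r",np.hypot(*d).round(4),"phi",np.arctan2(d[1],d[0]).round(3))
u=D['h1']-D['h0'];v=D['p1']-D['p0'];s=np.linalg.solve(np.c_[u,-v],D['p0']-D['h0']);print("int",D['h0']+s[0]*u,np.arctan2(u[1],u[0]),np.arctan2(v[1],v[0]))
```

```text
cap [ 0.5366 -0.0106] r 0.0026 phi -0.658
pin [0.4855 0.0136] r 0.054 phi 2.709
h0 [ 0.4361 -0.0422] r 0.1039 phi -2.816
h1 [ 0.298  -0.0837] r 0.248 phi -2.836
thumb [ 0.3761 -0.0593] r 0.1662 phi -2.834
p0 [ 0.4517 -0.093 ] r 0.118 phi -2.349
p1 [ 0.3551 -0.1826] r 0.2496 phi -2.372
int [ 0.54017195 -0.01095196] -2.849832920931018 -2.393568109445269
```

```bash
sed -i 's/^AX=.*/AX=np.array([.5360,-.0100]); CL=-2.36/' h.py
python3 - <<'E'
from h import *
p=-2.84; z=.172
arm.move_pose(at(p,.175,-.047,.25),tool(p))
arm.servo_line(at(p,.175,-.047,z),velocity=.08,contact_N=4)
arm.wait(.2); f0=np.array(current_force()); print(f0)
arm.servo_line(at(p,.175,-.028,z),velocity=.05,contact_N=3)
while p<CL+.10:
    p=p+.04
    hit=arm.servo_line(at(p,.175,-.026,z),rot=tool(p),velocity=.05,contact_N=4.5)
    arm.wait(.05)
    f=np.array(current_force())-f0; t=at(p,0,1,0)[:2]-AX
    print(round(p,3),hit,f.round(2),"tang",(f[:2]@t).round(2))
    if hit or -f[:2]@t>4: break
cv2.imwrite("pics/top1.png",cams.camera("top")); wrist("w1"); print(current_time())
E
```

```text
[ 0.23505076 -0.02938597  0.20316772]
-2.8 False [ 0.99  0.32 -0.59] tang 0.03
-2.76 False [-0.47  1.16 -0.94] tang -1.25
-2.72 False [-0.05  0.16 -0.62] tang -0.17
-2.68 False [-0.41  0.47 -0.7 ] tang -0.6
-2.64 False [ 0.22 -0.04  0.53] tang 0.14
-2.6 False [-0.28  0.49 -0.05] tang -0.57
-2.56 False [ 0.13  0.11 -0.96] tang -0.02
-2.52 False [ 0.25 -0.3  -0.53] tang 0.39
-2.48 False [-0.53  0.8  -0.42] tang -0.96
-2.44 False [ 0.65  0.18 -0.21] tang 0.28
-2.4 False [-0.73  0.06 -0.32] tang -0.54
-2.36 False [-0.45 -0.68 -0.34] tang 0.16
-2.32 False [-0.35  0.07 -0.56] tang -0.3
-2.28 False [-0.07 -1.17 -0.58] tang 0.71
-2.24 False [ 0.16  0.62 -0.06] tang -0.26
10.3417
```

View pics/w1.png

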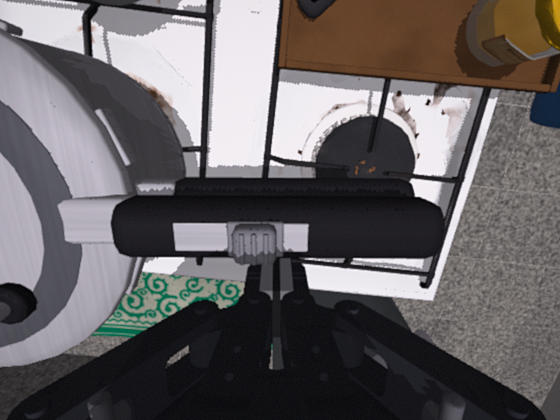

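Wrist view: lid handle (118,225)→(442,224) now nearly parallel with the pot handle (upper edge row ~180). I'll measure both directions in the top view, and check whether the pot turned.

Run:
```python
from h import *
po=np.load("pics/w1.npy");print(po[0])
P=lambda p,z:ray("wrist",p,z,po)[0][:2]
D=dict(h0=P((116,226),.171),h1=P((443,225),.171),hm=P((350,225),.171),pa=P((180,180),.130),pb=P((408,180),.130))
for k,v in D.items():
    d=v-AX;print(k,v.round(4),"r",np.hypot(*d).round(4),"phi",np.arctan2(d[1],d[0]).round(3))
for a,b in(("h0","h1"),("pa","pb")):
    u=D[b]-D[a];print(a,np.arctan2(u[1],u[0]))
a=cv2.imread("pics/top0.png")[180:330,110:310];b=cv2.imread("pics/top1.png")[180:330,110:310]
cv2.imwrite("pics/cmp.png",cv2.resize(np.hstack([a,b]),(800,300),interpolation=2))
```

```text
[ 0.40707758 -0.13105882  0.17201914]
h0 [ 0.4741 -0.0973] r 0.107 phi -2.187
h1 [ 0.3876 -0.2073] r 0.2469 phi -2.216
hm [ 0.4123 -0.1761] r 0.2071 phi -2.211
pa [ 0.4723 -0.1168] r 0.1244 phi -2.109
pb [ 0.3955 -0.2138] r 0.2475 phi -2.175
h0 -2.237610591421379
pa -2.2409389629408683
```

View pics/cmp.png

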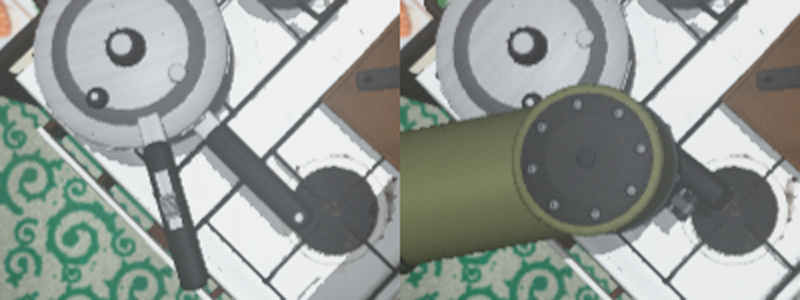

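The pot itself turned about 0.12 rad with the lid (its centre did not move), and the lid handle is parallel with the pot handle (-2.238 vs -2.241), so it is at its stop. I'll back off and measure again from above.

Run:
```python
from h import *
p=-2.24
q=np.array(current_tool_pos()); t=at(p,0,1,0)-at(p,0,0,0)
arm.servo_line(q-.03*t,velocity=.1); q=np.array(current_tool_pos()); q[2]=.26
arm.servo_line(q,velocity=.15)
arm.move_pose(at(p,.16,-.07,.33),tool(p)); wrist("w2"); print(current_time(),current_force())
```

```text
11.9667 [-0.064658    0.77064372 -0.41499993]
```

View pics/w2.png

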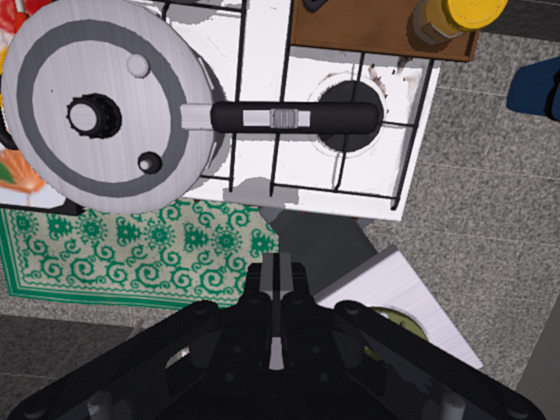

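The lid handle (212,117)→(382,118) now hides the pot handle; knob cap (87,115), pin top (146,161), thumb piece (285,118).

Run:
```python
from h import *
po=np.load("pics/w2.npy")
P=lambda p,z:ray("wrist",p,z,po)[0][:2]
D=dict(cap=P((87,115),.185),pin=P((146,161),.174),h0=P((212,116.5),.171),h1=P((382,117.5),.171),thumb=P((285.5,118),.183))
for k,v in D.items():
    d=v-AX;print(k,v.round(4),"r",np.hypot(*d).round(4),"phi",np.arctan2(d[1],d[0]).round(3))
u=D['h1']-D['h0'];print(np.arctan2(u[1],u[0]))
im=cv2.imread("pics/w2.png");g=cv2.cvtColor(im,6);print(g[118,205:390:3]); print(g[95:140:2,230],g[95:140:2,350])
```

```text
cap [ 0.5361 -0.0147] r 0.0047 phi -1.545
pin [ 0.4804 -0.0207] r 0.0566 phi -2.952
h0 [ 0.4726 -0.0925] r 0.1041 phi -2.226
h1 [ 0.3802 -0.2083] r 0.2522 phi -2.237
thumb [ 0.4325 -0.142 ] r 0.1678 phi -2.236
-2.244634856120844
[191 194  30  34  38  38  36  37  38  38  39  36  32 197 191 191 192 192
 193 193 193 193 139 100 123 128 118 134 126 130 129 173 197 198 200  66
  39  39  38  39  38  39  38  39  40  38  37  37  40  39  37  39  38  39
  38  41  37  26  43  50 219 240]
[237 237 244 110  16  28  33  37  45  42  39  38  37  35  34  29  28  26
  12 117 155 152 223] [47 45 41 30 19 26 32 35 40 43 43 41 36 37 36 26 31 27 24 14 49 48 48]
```

```bash
sed -i '/^AX=/a PH=-2.240' h.py
python3 - <<'E'
from h import *
z=.194
arm.move_pose(at(PH,.212,0,.26),tool(PH))
print(arm.servo_line(at(PH,.212,0,z),velocity=.06,contact_N=4), current_tool_pos()[2])
arm.wait(.3); f0=np.array(current_force()); e=np.array([np.cos(PH),np.sin(PH)])
hit=arm.servo_line(at(PH,.180,0,z),velocity=.03,contact_N=5); print("hit",hit)
r=.180
while not hit and r>.1665:
    r-=.0015; hit=arm.servo_line(at(PH,r,0,z),velocity=.01,contact_N=4)
    arm.wait(.1); f=np.mean([np.array(current_force()) for _ in range(5)],0)-f0
    print(round(r,4),hit,"radial",(f[:2]@e).round(2),f[2].round(2))
    if f[:2]@e>3.5: break
print(current_tool_pos(),current_time()); wrist("w3")
E
```

```text
False 0.19450978235791655
hit False
0.1785 False radial 1.21 0.77
0.177 False radial 1.91 1.39
0.1755 False radial 1.72 1.43
0.174 False radial 0.53 1.57
0.1725 False radial 2.17 1.34
0.171 True radial 1.65 3.81
[ 0.42890937 -0.14528167  0.19384111] 17.5667
```

View pics/w3.png

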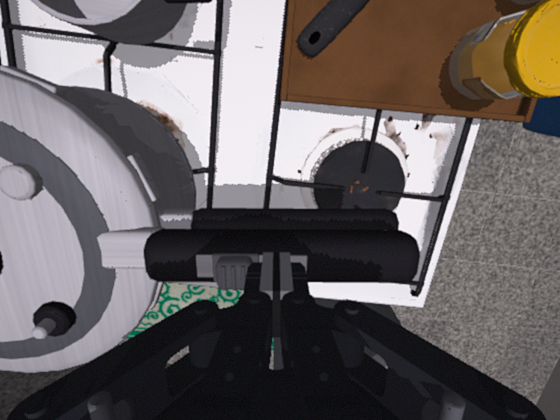

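Thumb piece now centred near (235,270), handle (148,255)→(418,256). I'll measure the slide travel, then back off, raise slightly (vertical force was growing) and push on.

Run:
```python
from h import *
po=np.load("pics/w3.npy")
for c in((147,255),(418,256),(217,260),(253,260)):
    v=ray("wrist",c,.171 if c[0] in(147,418) else .183,po)[0][:2]-AX;print(c,np.hypot(*v).round(4))
e=np.array([np.cos(PH),np.sin(PH)]); z=.1965
arm.servo_line(at(PH,.185,0,.194),velocity=.04);arm.servo_line(at(PH,.185,0,z),velocity=.02)
arm.wait(.4); f0=np.mean([np.array(current_force()) for _ in range(5)],0)
hit=arm.servo_line(at(PH,.173,0,z),velocity=.03,contact_N=4); r=.173; print(hit)
while not hit and r>.160:
    r-=.001; hit=arm.servo_line(at(PH,r,0,z),velocity=.01,contact_N=4)
    arm.wait(.15); f=np.array(current_force())-f0
    print(round(r,4),hit,"radial",(f[:2]@e).round(2),f[2].round(2))
    if f[:2]@e>4: break
print(current_tool_pos(),current_time())
q=np.array(current_tool_pos());
arm.servo_line(at(PH,.19,0,z),velocity=.05);arm.servo_line(at(PH,.19,0,.26),velocity=.1)
arm.move_pose(at(PH,.16,-.07,.33),tool(PH)); im=wrist("w4");print(current_time())
g=cv2.cvtColor(im,6);print(g[118,205:390:3])
```

```text
(147, 255) 0.1064
(418, 256) 0.247
(217, 260) 0.1451
(253, 260) 0.1623
False
0.172 False radial 0.35 0.57
0.171 False radial -0.19 -1.14
0.17 False radial 0.73 0.71
0.169 False radial 0.31 0.82
0.168 False radial 0.54 -0.18
0.167 False radial 0.96 0.55
0.166 False radial 5.39 0.26
[ 0.43246034 -0.14089342  0.19652056] 22.1
24.0583
[188 193  31  32  37  40  39  36  38  40  40  38  34 174 190 191 150 116
 121 110 126 133 128 126  93 135 196 194 194 196 197 197 197 197 199  90
  40  39  38  39  37  37  38  38  37  38  40  40  40  38  38  38  36  38
  39  41  38  31  40  53 213 239]
```

View pics/w4.png

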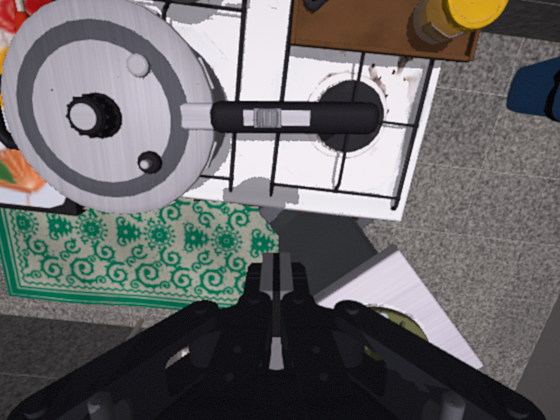

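Thumb moved from column 285 to 267 (≈16 mm) with a clear force jump at the stop; the handle did not move. I'll locate the pin in the top and scene pictures as a check.

Run:
```python
from h import *
print(ray("wrist",(146,161),.174,np.load("pics/w4.npy"))[0])
for n in("top","scene"):
    im=cams.camera(n); cv2.imwrite(f"pics/{n}5.png",im)
    K,r,o=cal(n); c=r.T@(np.array([.479,-.0185,.168])-o); u=K@(c/c[2]); x,y=int(u[0]),int(u[1])
    w=im[y-16:y+17,x-16:x+17]; m=(w.max(2)<75).astype(np.uint8)
    k,l,st,ce=cv2.connectedComponentsWithStats(m)
    for i in range(1,k):
        if st[i][4]>25: print(n,u[:2].round(1),st[i]+[x-16,y-16,0,0,0],ray(n,ce[i]+[x-16,y-16],.168)[0].round(4), ray(n,[st[i][0]+st[i][2]/2+x-16.5,st[i][1]+st[i][3]/2+y-16.5],.167)[0].round(4))
    s=cv2.resize(w,(396,396),interpolation=0); globals()[n]=s
cv2.imwrite("pics/pin.png",np.hstack([top,scene]))
```

```text
[ 0.4801695  -0.02033058  0.174     ]
top [176.8 230.4] [164 237  22  10  67] [ 0.4543 -0.015   0.168 ] [ 0.457  -0.0139  0.167 ]
```

View pics/pin.png

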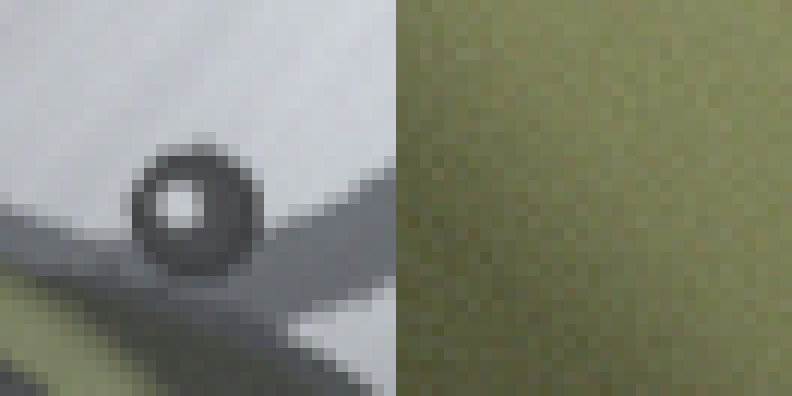

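Top view: pin top at pixel (174.5,230.2), collar centre (175.9,231.2); the scene view is hidden by the arm.

Run:
```python
from h import *
a=ray("top",(174.5,230.2),.174)[0];b=ray("top",(175.9,231.2),.166)[0];w=np.array([.4802,-.0204])
print(a,b); p=(.5*(a+b)[:2]+w)/2; d=p-AX; print(p,np.hypot(*d),np.arctan2(d[1],d[0])-PH)
assert np.hypot(a[0]-w[0],a[1]-w[1])<.01
arm.move_pose(np.r_[p,.30],tool(PH)); arm.servo_line(np.r_[p,.226],velocity=.06)
arm.wait(2.3); print(current_tool_pos(),current_time(),current_force()); wrist("w6")
```

```text
[ 0.47898164 -0.01507142  0.174     ] [ 0.4776721  -0.01623545  0.166     ]
[ 0.47926344 -0.01802672] 0.057301534053701066 -0.7610518849440213
[ 0.47925995 -0.01803786  0.22598602] 28.4083 [-0.60061504 -0.14292164  0.15112546]
```

View pics/w6.png

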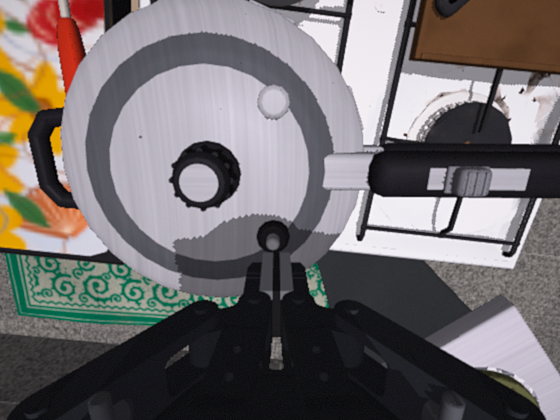

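The fingertips (276,255) stand directly over the pin (273,240), and the lock is home next to the lid. I'll check the offset once, then hand in.

Run:
```python
from h import *
po=np.load("pics/w6.npy"); v=ray("wrist",(272.5,241),.174,po)[0]; d=np.hypot(*(v-po[0])[:2]); print(v,d)
if d<.008: arm.wait(.3); print(sign_off())
```

```text
[ 0.48163669 -0.01772599  0.174     ] 0.0023971062668993624
the job is handed in; nothing more can be done
None
```

The job is handed in: the lid is closed at its stop, the slide lock is fully home, and the fingertips stayed about 33 mm above the indicator pin for over two seconds without touching it; the pot turned about 0.12 rad on the spot while the lid was being closed, but its centre did not visibly shift.

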